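# Make up a toy lorry kit

### The job

Make up the kit for a toy lorry: put the long wooden block, the short wide wooden block, the wooden wheel and the steel bolt each into the shallow tray whose pocket is made for it, lying flat on the tray's floor within its raised walls (the bolt along its pocket). The brown sanding block is not part of the kit: do not move it.

Things in the scene. Friction and masses are not known exactly. Their poses are not given: they have to be found in the camera images.
- block_long: The longer, narrower plain wood block (pine), 46 x 120 x 30 mm high, lying flat. Origin at the centre of its underside; y along its length, z up. 0.1 to 0.16 kg.
- block_short: The shorter, wider plain wood block (beech), 60 x 85 x 24 mm high, lying flat. Origin at the centre of its underside; y along its length, z up. 0.07 to 0.12 kg.
- wheel: Plain round wooden wheel, 55 mm in diameter, 20 mm thick, with a 14 mm hole through the middle, lying flat. Origin at the centre of its underside, z up. About 0.04 kg.
- bolt: Steel hexagon bolt lying on its side, 68 mm long overall, head 19 mm over the flats (22 mm over the corners) and 9 mm long, threaded shank 12 mm in diameter. Origin below the middle of its length, on the bench at the start; y along the bolt, head at +y; it rests on the head and the shank's end, so its axis slopes by about 0.05 rad. It can roll about its length; point bolt_axis does not shift with that.
- bolt_axis (a point): The point on the bolt's axis at the middle of its length, 7.5 mm above the surface it lies on.
- tray_long: Fixed to the bench: shallow plywood tray with a black rubber floor, 78 x 152 mm outside, pocket 66 x 140 mm. Floor 3 mm above the bench; walls 6 mm thick, tops 10 mm above the bench; the two walls along y have a 60 mm finger gap at mid-length, down to the floor. Origin: centre of its underside, on the bench; y along the pocket, z up. Made for the longer wood block.
- tray_short: Fixed to the bench: shallow plywood tray with a black rubber floor, 92 x 117 mm outside, pocket 80 x 105 mm. Floor 3 mm above the bench; walls 6 mm thick, tops 10 mm above the bench; the two walls along y have a 56 mm finger gap at mid-length, down to the floor. Origin: centre of its underside, on the bench; y along the pocket, z up. Made for the shorter, wider wood block.
- tray_wheel: Fixed to the bench: shallow plywood tray with a black rubber floor, 87 x 87 mm outside, pocket 75 x 75 mm. Floor 3 mm above the bench; walls 6 mm thick, tops 10 mm above the bench; the two walls along y have a 47 mm finger gap at mid-length, down to the floor. Origin: centre of its underside, on the bench; y along the pocket, z up. Made for the wheel; square.
- tray_bolt: Fixed to the bench: shallow plywood tray with a black rubber floor, 54 x 100 mm outside, pocket 42 x 88 mm. Floor 3 mm above the bench; walls 6 mm thick, tops 10 mm above the bench; the two walls along y have a 48 mm finger gap at mid-length, down to the floor. Origin: centre of its underside, on the bench; y along the pocket, z up. Made for the bolt; the smallest pocket. The bolt may point either way along it.
- sanding_block: Brown cork sanding block with abrasive paper on it, 64 x 112 x 36 mm; not part of the kit, loose, to be left alone. Origin at the centre of its underside, 2 mm below the bench top; y along its length.
Not all that is in view belongs to the job. What is shaped like the tray_short but turquoise is not meant.

How it is judged:
At the end, for the whole second after the job is handed in: Each piece rests in its own tray: middle within 16 mm of the tray's middle from above, underside within 4 mm of its floor (bolt: axis point at most 11.5 mm above it), blocks and wheel level to 0.1 rad, blocks within 0.3 and bolt within 0.4 rad of the pocket's length, either way round (horizontal distance between block_long and tray_long below 0.016 m and z of block_long in the frame of tray_long below 0.007 m and linear speed of each of block_long, block_short, wheel, bolt below 0.02 m/s and angular speed of each of block_long, block_short, wheel, bolt below 0.2 rad/s and angle between each of block_long, block_short, wheel's own z axis and vertical below 0.1 rad and angle between the y axis of block_long and the y axis of tray_long, either way round below 0.3 rad and horizontal distance between block_short and tray_short below 0.016 m and z of block_short in the frame of tray_short below 0.007 m and angle between the y axis of block_short and the y axis of tray_short, either way round below 0.3 rad and horizontal distance between wheel and tray_wheel below 0.016 m and z of wheel in the frame of tray_wheel below 0.007 m and horizontal distance between bolt_axis and tray_bolt below 0.016 m and z of bolt_axis in the frame of tray_bolt below 0.0145 m and angle between the y axis of bolt and the y axis of tray_bolt, either way round below 0.4 rad); the robot touches nothing.
It fails at once if the sanding block is moved by more than 20 mm (distance of sanding_block from where it was at the start of the episode above 0.02 m).
It also fails if it takes over 112 s, if anything falls off the work surface, if the arm or the gripper's body presses on something with over 40 N, if the wrist force passes 120 N, or if a joint passes its speed limit or range.

### The arm

A 6-joint arm with a two-finger parallel gripper is mounted at the origin on a cart in front of the work surface, level with it; the furniture and walls round the work are solid. World frame = base frame: x ahead of the robot, y to its left, z up, the work surface at z = 0. Lengths are in m, angles in rad, forces in N, time in s.
With the tool pointing down it reaches from about 0.425 to 0.95 m from the base axis. Payload 3.5 kg.
Tool frame: the origin (TCP) lies at the very end of the fingers, on their centre line; the grasp point (between the pads) lies ctrl.tcp_to_grasp behind it (ctrl.tcp_to_grasp is the distance from the TCP to the grasp point, in m); z points along the fingers, y is the line along which they close (so a half turn about z gives the same grasp; the last joint's range is limited). The gripper opens to 85 mm and grips with 20 to 120 N. Pads are 22 mm wide; open, the fingers measure 114 mm over their backs; the gripper's body (76 mm by 85 mm) begins 54 mm behind the grasp point. The pads swing forward as they close: fully open they stand 13 mm farther back than shut.
Start: joints at [-1.343, 0.286, 1.577, -0, 1.279, -0.15], TCP at [0.249, -0.627, 0.231] pointing down, gripper open.
Joint ranges: [-2.77, 2.77], [-0.9, 2.22], [0.21, 2.48], [-1.53, 4.67], [0.24, 2.81], [-2.84, 2.84]. Speed limits (rad/s): [2.79, 2.79, 3.14, 3.14, 3.14, 3.14].

### API

Orientations are given as a unit quaternion [x, y, z, w].
In Python, from plant import ctrl gives the robot as it stands.
- The arm moves only by the shell command python3 -m inch 'ROWS' [FORCE]. ROWS is JSON, a list of rows, each an object with "slide": the shift along the tool's x, y, z in cm, a list of three; "turn": the turn about the tool's z in rad; "grip": the finger opening in cm, from 0 to 8.54. A call has 1 to 20 rows; each row is the pose to reach, as a shift and turn from the pose commanded when the call began, along the tool's axes at that moment; what a row does not reach only later rows make up. A row lasts 1/10 s, in which the tool goes at most 50 mm and 8.59 degrees, less where a joint would pass 70% of its speed; a pose out of reach is approached as far as the arm can. A call with a gripper value outside its range is refused whole. The fingers move at their own pace and stop on an object; FORCE is the grip in N (left out, the last holds). Time passes only in rows, so rows that repeat a pose let the fingers close. It gives the time, the measured TCP pose, the force, the opening and the grip force at its end, in the units of the state.
- ctrl.get_state(): the state, without advancing time (a new reading comes with each control period).
- ctrl.read_camera(name): name is "scene" or "top" or "wrist"; returns (picture, depth): 400x640x3 uint8, red, green, blue; 400x640 float32, m along the optical axis (not along the pixel's ray), 0 where there is no reading.
- ctrl.camera_info(name): a dict with "K" (3x3 intrinsics, pixels), "camera_from_world" (4x4, takes a point from world to camera coordinates); the wrist camera has in their place "T_tool_cam" (4x4, takes a point from camera to tool coordinates, whose origin is the TCP and whose axes are the flange's). Camera axes: x right, y down, z forward; pixel columns grow to the right and rows downward; lengths in m; the calibration is good to about 2 mm. A picture is of the moment at which its call begins: read the wrist's pose just before it. camera_info takes no time and is no camera call.
- ctrl.sign_off(): hands the job in; it is judged then, once.
The state is a dict: "time": time; "qpos": joint angles; "dq": joint speeds; "joint_efforts": joint torques, N m; "eef_pos": TCP position; "tcp_rot": TCP orientation; "contact_force": force on the tool from outside, world axes, zero at the start; "wrist_torque": the same for the moment, N m; "opening": opening from 0.0 (shut) to 1.0 (fully open); "finger_force": force on a finger pad.
Only numpy, scipy, OpenCV 4.12 (cv2) and the standard library are available. Lean on these libraries where they do the work, as an engineer would, in place of code of your own. Each camera call takes 0.05 s, during which the arm holds its last target. There are 200 camera calls.

## Working session

There is one attempt and no reset: what is moved stays moved. The work goes in short steps, Python scripts to look and compute and a shell command to move; the robot and the scene stay as the last step left them, time stands still between calls to the robot, and variables do not carry over. Pictures are saved under pics/ and viewed, at most 14 in all, crops included, and the job is handed in when it is done.

```bash
ls; mkdir -p pics; python3 - <<'E'
from plant import ctrl
import cv2,numpy as np
s=ctrl.get_state();print(s['time'],s['eef_pos'],s['tcp_rot'],s['opening'],ctrl.tcp_to_grasp)
for n in('top','scene'):
    p,d=ctrl.read_camera(n);cv2.imwrite(f'pics/{n}0.png',p[:,:,::-1]);np.savez(f'{n}0.npz',p=p,d=d)
    i=ctrl.camera_info(n);print(n,np.round(i['K'],1).tolist(),np.round(i['camera_from_world'],3).tolist())
print(ctrl.camera_info('wrist'))
E
```

```text
pics
0.0 [ 0.24886402 -0.62674322  0.22992549] [ 9.82212373e-01  1.87769679e-01 -4.57159677e-05 -1.18294225e-03] 0.9983215646195484 0.0187
top [[389.3, 0.0, 327.8], [0.0, 389.3, 205.8], [0.0, 0.0, 1.0]] [[-0.015, -1.0, -0.009, -0.055], [-0.996, 0.016, -0.093, 0.53], [0.093, 0.008, -0.996, 1.054], [0.0, 0.0, 0.0, 1.0]]
scene [[491.0, 0.0, 320.3], [0.0, 491.0, 191.9], [0.0, 0.0, 1.0]] [[0.735, -0.678, -0.025, -0.42], [-0.334, -0.329, -0.883, 0.187], [0.59, 0.657, -0.469, 0.994], [0.0, 0.0, 0.0, 1.0]]
{'K': array([[352.24961995,   0.        , 321.82359559],
       [  0.        , 352.24961995, 203.88116298],
       [  0.        ,   0.        ,   1.        ]]), 'T_tool_cam': array([[ 1.91929181e-03, -9.48410141e-01, -3.17040250e-01,
         8.11101268e-02],
       [ 9.99998124e-01,  1.73784355e-03,  8.55095724e-04,
        -6.47784077e-04],
       [-2.60015101e-04, -3.17041297e-01,  9.48411698e-01,
        -1.42583555e-01],
       [ 0.00000000e+00,  0.00000000e+00,  0.00000000e+00,
         1.00000000e+00]])}
```

View pics/top0.png

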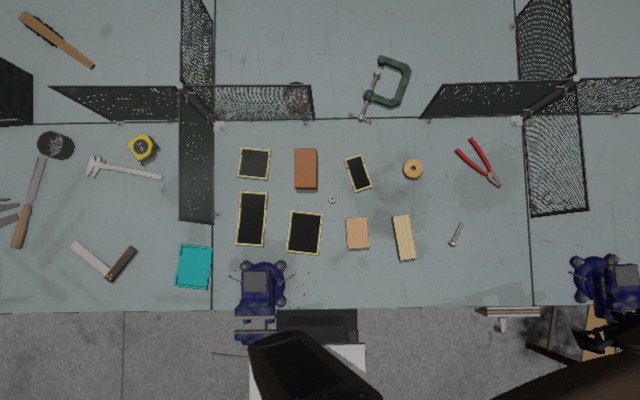

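View pics/scene0.png

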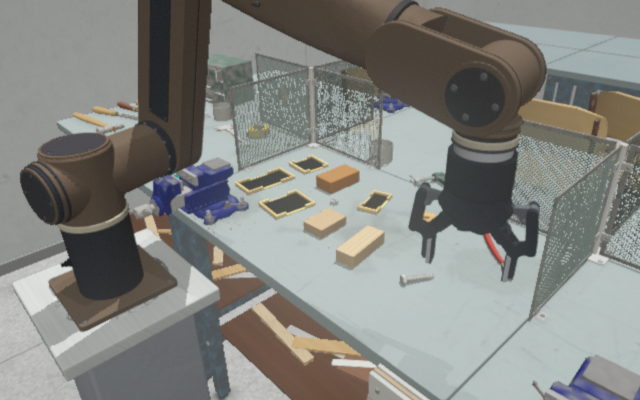

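The top view shows tray_wheel (254,163), tray_long (252,219), tray_short (305,232), tray_bolt (358,173), the sanding block (305,168), the wheel (413,169), block_short (357,232), block_long (404,238) and the bolt (456,234). The vice (262,285) and a mesh panel (197,160) stand near the left-hand trays.

```bash
cat > h.py <<'E'
import cv2,numpy as np
from scipy.spatial.transform import Rotation as R
from plant import ctrl
def cam(n,s=None):
    i=ctrl.camera_info(n)
    if n!='wrist': return i['K'],np.linalg.inv(i['camera_from_world'])
    T=np.eye(4);T[:3,:3]=R.from_quat(s['tcp_rot'][0] if isinstance(s['tcp_rot'],tuple) else s['tcp_rot']).as_matrix();T[:3,3]=s['eef_pos']
    return i['K'],T@i['T_tool_cam']
def onplane(uv,K,W,h):
    r=np.c_[np.asarray(uv,float),np.ones(len(uv))]@np.linalg.inv(K).T@W[:3,:3].T
    return W[:3,3]+r*((h-W[2,3])/r[:,2:])
def rect(mask,K,W,h):
    v,u=np.nonzero(mask);P=onplane(np.c_[u,v],K,W,h)[:,:2]
    (c,sz,_)=q=cv2.minAreaRect((P*1000).astype(np.float32))
    b=cv2.boxPoints(q);e=[b[1]-b[0],b[2]-b[1]];l=max(e,key=np.linalg.norm)
    a=np.arctan2(l[1],l[0])
    return np.round(np.mean(b,0),1),np.round(np.sort(sz),1),round(float((a+np.pi)%np.pi),3),np.round(P.mean(0)*1000,1)
def piece(mask,seed):
    n,l,st,_=cv2.connectedComponentsWithStats(mask.astype(np.uint8))
    k=l[seed[1],seed[0]]; return l==k if k else mask&False
E
python3 - <<'E'
from h import *
z=np.load('top0.npz');p,d=z['p'],z['d'];K,W=cam('top')
hsv=cv2.cvtColor(p,cv2.COLOR_RGB2HSV)
print({n:(p[y,x].tolist(),hsv[y,x].tolist()) for n,(x,y) in dict(bench=(380,200),floor=(252,219),rim=(238,205),wheel=(406,169),bs=(357,232),bl=(404,238),sand=(305,168),bolt=(454,240)).items()})
v,u=np.mgrid[:400,:640];X=(np.dstack([(u-K[0,2])/K[0,0]*d,(v-K[1,2])/K[1,1]*d,d])@W[:3,:3].T+W[:3,3])
np.save('X.npy',X)
for n,(x,y) in dict(bench=(380,200),floor=(252,219),bs=(357,232),bl=(404,238),sand=(305,168)).items(): print(n,X[y,x].round(4))
warm=(hsv[...,0]<30)&(hsv[...,1]>70)&(hsv[...,2]>90)
black=hsv[...,2]<60
for n,(x,y),h in [('wheel',(406,169),.02),('bs',(357,232),.024),('bl',(404,238),.03),('sand',(305,168),.034)]:
    print(n,rect(piece(warm,(x,y)),K,W,h))
for n,(x,y) in dict(tl=(252,219),ts=(305,232),tw=(254,163),tb=(358,173)).items():
    print(n,rect(piece(black,(x,y)),K,W,.003))
v=p.copy()[215:255,440:475];g=cv2.absdiff(cv2.cvtColor(p,cv2.COLOR_RGB2GRAY),cv2.medianBlur(cv2.cvtColor(p,cv2.COLOR_RGB2GRAY),31))
m=np.zeros((400,640),bool);m[215:255,440:475]=g[215:255,440:475]>25
print('bolt',m.sum(),rect(m,K,W,.008))
cv2.imwrite('pics/crop1.png',cv2.resize(p[130:270,225:475,::-1],None,fx=3.2,fy=3.2,interpolation=cv2.INTER_CUBIC))
# heights near trays (obstacles)
for n,sl in dict(vice=np.s_[255:310,230:295],panel=np.s_[85:225,178:216],back=np.s_[80:125,210:320],bl2=np.s_[80:125,420:520]).items():
    q=X[sl].reshape(-1,3);q=q[q[:,2]>.03];print(n,q.min(0).round(3),q.max(0).round(3))
E
```

```text
{'bench': ([114, 120, 119], [85, 13, 120]), 'floor': ([32, 32, 31], [30, 8, 32]), 'rim': ([132, 130, 117], [26, 29, 132]), 'wheel': ([178, 150, 99], [19, 113, 178]), 'bs': ([175, 142, 108], [15, 98, 175]), 'bl': ([177, 158, 122], [20, 79, 177]), 'sand': ([142, 98, 69], [12, 131, 142]), 'bolt': ([122, 117, 115], [9, 15, 122])}
bench [ 0.5452 -0.211   0.0022]
floor [0.4967 0.1504 0.0081]
bs [ 0.4552 -0.1422  0.0289]
bl [ 0.4369 -0.27    0.0303]
sand [ 0.6348 -0.0016  0.0321]
wheel (array([ 632.1, -302.1], dtype=float32), array([50.3, 53.4]), 0.753, array([ 631.9, -302.3]))
bs (array([ 454.1, -142.2], dtype=float32), array([58.1, 83.5]), 0.052, array([ 454. , -142.4]))
bl (array([ 440.1, -265.1], dtype=float32), array([ 35.5, 116.2]), 0.144, array([ 440. , -265.1]))
sand (array([634.6,  -1.8], dtype=float32), array([ 61. , 106.8]), 3.124, array([635.3,  -2. ]))
tl (array([499.2, 153.7], dtype=float32), array([ 64.5, 138.2]), 3.054, array([498.6, 153.6]))
ts (array([457. ,   4.7], dtype=float32), array([ 77.5, 103.1]), 3.011, array([456.7,   4.6]))
tw (array([657.9, 147.2], dtype=float32), array([71.4, 71.7]), 3.013, array([657.8, 146.9]))
tb (array([ 624.9, -150.2], dtype=float32), array([40.4, 84.5]), 0.307, array([ 624.6, -150.1]))
bolt 75 (array([ 443.2, -420. ], dtype=float32), array([21.6, 71.4]), 2.565, array([ 437.7, -412.5]))
vice [ 0.265 -0.072  0.03 ] [0.429 0.204 1.098]
panel [ 0.429 -0.072  0.03 ] [0.866 0.331 1.098]
back [ 0.429 -0.072  0.03 ] [0.877 0.266 1.098]
bl2 [ 0.429 -0.6    0.03 ] [ 0.787 -0.072  1.098]
```

View pics/crop1.png

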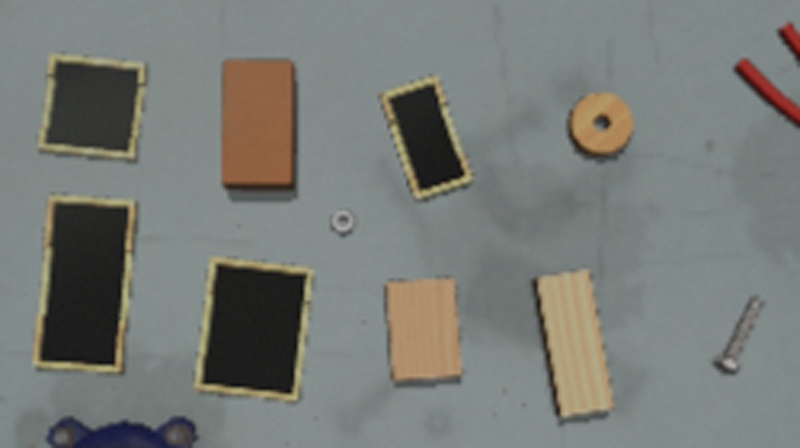

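The crop shows all the pieces and trays as expected. The bolt head is at crop (728,365) and its shank end at (757,300). A small nut lies at (342,221), which isn't part of the kit. I'll start with the bolt, since it is nearest the start pose.

```bash
cat >> h.py <<'E'
def pose():
    s=ctrl.get_state();M=R.from_quat(np.ravel(s['tcp_rot'])[:4]).as_matrix()
    return s,M,np.arctan2(M[1,0],M[0,0])
def go(x,y,z,yaw):
    s,M,p=pose();d=M.T@(np.array([x,y,z])-s['eef_pos'])*100
    print(f"t={s['time']:.1f} slide",d.round(2).tolist(),'turn',round((p-yaw+np.pi)%(2*np.pi)-np.pi,3))
def shot(name):
    s,M,p=pose();img,d=ctrl.read_camera('wrist');cv2.imwrite(f'pics/{name}.png',img[:,:,::-1])
    K,W=cam('wrist',s);np.savez(name+'.npz',p=img,d=d,K=K,W=W);return img,d,K,W
E
python3 - <<'E'
from h import *
K,W=cam('top');print(onplane([(456.9,234),(225+728/3.2,130+365/3.2),(225+757/3.2,130+300/3.2)],K,W,.0075).round(4))
print(type(ctrl.get_state()['tcp_rot']),pose()[2])
go(.44,-.414,.2,-.42)
E
```

```text
[[ 0.4459 -0.4217  0.0075]
 [ 0.4182 -0.4082  0.0075]
 [ 0.4743 -0.436   0.0075]]
<class 'numpy.ndarray'> 0.3778208585434268
t=0.1 slide [25.61, -12.72, 3.04] turn 0.798
```

```bash
python3 -m inch '[{"slide":[25.6,-12.7,3],"turn":0.8,"grip":8.5},{"slide":[25.6,-12.7,3],"turn":0.8,"grip":8.5},{"slide":[25.6,-12.7,3],"turn":0.8,"grip":8.5},{"slide":[25.6,-12.7,3],"turn":0.8,"grip":8.5},{"slide":[25.6,-12.7,3],"turn":0.8,"grip":8.5},{"slide":[25.6,-12.7,3],"turn":0.8,"grip":8.5},{"slide":[25.6,-12.7,3],"turn":0.8,"grip":8.5},{"slide":[25.6,-12.7,3],"turn":0.8,"grip":8.5},{"slide":[25.6,-12.7,3],"turn":0.8,"grip":8.5},{"slide":[25.6,-12.7,3],"turn":0.8,"grip":8.5}]'; python3 -c "
from h import *
shot('w1');go(.446,-.4217,.1,-.46)"
```

```text
time: 1.1
eef_pos: [0.4393, -0.4161, 0.2014]
tcp_rot: [0.978, -0.21, 0.0, 0.0]
contact_force: [0.2, 0.7, 0.7]
opening: 0.995
finger_force: 0.0
t=1.1 slide [0.84, 0.23, 10.14] turn 0.036
```

View pics/w1.png

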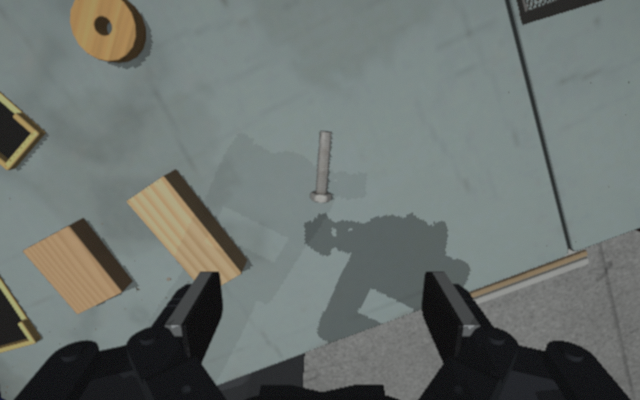

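The wrist view shows the bolt with its head's far edge at (320,203) and shank end at (326,131), the wheel hole at (104,26), and block_long's top corners near (127,203), (175,171) and (243,268).

```bash
python3 -c "
from h import *
z=np.load('w1.npz');K,W=z['K'],z['W']
a=onplane([(320,202),(325.5,131)],K,W,.0075);print(a.round(4),np.linalg.norm(a[0]-a[1]),a.mean(0),np.arctan2(*(a[1]-a[0])[1::-1]))
print(onplane([(104,26)],K,W,.02),onplane([(127,203),(175,171),(243,268)],K,W,.03))
c=a.mean(0);go(c[0],c[1],.1,-.48);go(c[0],c[1],.003,-.48)"
```

```text
[[ 0.4129 -0.4024  0.0075]
 [ 0.475  -0.4361  0.0075]] 0.0705941692021176 [ 0.44396912 -0.41927617  0.0075    ] -0.497068753831655
[[ 0.63015616 -0.30388022  0.02      ]] [[ 0.4929661  -0.23989239  0.03      ]
 [ 0.50086889 -0.29725917  0.03      ]
 [ 0.38784675 -0.30672418  0.03      ]]
t=1.1 slide [0.56, 0.09, 10.14] turn 0.056
t=1.1 slide [0.56, 0.09, 19.84] turn 0.056
```

```bash
python3 -m inch '[{"slide":[0.6,0.1,6],"turn":0.06,"grip":5},{"slide":[0.6,0.1,12],"turn":0.06,"grip":5},{"slide":[0.6,0.1,17],"turn":0.06,"grip":5},{"slide":[0.6,0.1,18.5],"turn":0.06,"grip":5},{"slide":[0.6,0.1,19.8],"turn":0.06,"grip":5},{"slide":[0.6,0.1,19.8],"turn":0.06,"grip":5},{"slide":[0.6,0.1,19.8],"turn":0.06,"grip":0.6},{"slide":[0.6,0.1,19.8],"turn":0.06,"grip":0.6},{"slide":[0.6,0.1,19.8],"turn":0.06,"grip":0.6},{"slide":[0.6,0.1,19.8],"turn":0.06,"grip":0.6},{"slide":[0.6,0.1,19.8],"turn":0.06,"grip":0.6},{"slide":[0.6,0.1,19.8],"turn":0.06,"grip":0.6},{"slide":[0.6,0.1,19.8],"turn":0.06,"grip":0.6}]' 50; python3 -c "
from h import *
go(.625,-.15,.15,.307)"
```

```text
time: 2.45
eef_pos: [0.4466, -0.4199, 0.0063]
tcp_rot: [0.971, -0.239, 0.002, 0.002]
contact_force: [-0.6, 0.4, 7.3]
opening: 0.109
finger_force: 49.0
t=2.5 slide [3.37, -32.16, -14.43] turn -0.789
```

```bash
python3 -m inch '[{"slide":[0,0,-3],"turn":0,"grip":0.5},{"slide":[0,0,-6],"turn":0,"grip":0.5},{"slide":[0,0,-10],"turn":0,"grip":0.5},{"slide":[0,0,-14.4],"turn":0,"grip":0.5}]'; python3 -c "
from h import *
shot('w2');go(.625,-.15,.15,.307)"
```

```text
time: 2.85
eef_pos: [0.4446, -0.4174, 0.148]
tcp_rot: [0.971, -0.239, -0.001, -0.001]
contact_force: [0.6, 0.2, -0.5]
opening: 0.113
finger_force: 49.1
t=2.9 slide [3.1, -32.26, 0.67] turn -0.789
```

View pics/w2.png

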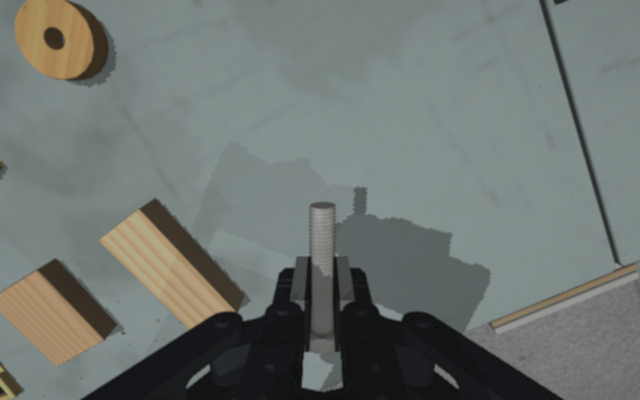

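The bolt is held along tool x, with its shank end at pixel (322,204).

```bash
python3 -m inch '[{"slide":[3.1,-32.3,0],"turn":-0.79,"grip":0.5},{"slide":[3.1,-32.3,0],"turn":-0.79,"grip":0.5},{"slide":[3.1,-32.3,0],"turn":-0.79,"grip":0.5},{"slide":[3.1,-32.3,0],"turn":-0.79,"grip":0.5},{"slide":[3.1,-32.3,0],"turn":-0.79,"grip":0.5},{"slide":[3.1,-32.3,0],"turn":-0.79,"grip":0.5},{"slide":[3.1,-32.3,0],"turn":-0.79,"grip":0.5},{"slide":[3.1,-32.3,0],"turn":-0.79,"grip":0.5},{"slide":[3.1,-32.3,0],"turn":-0.79,"grip":0.5},{"slide":[3.1,-32.3,0],"turn":-0.79,"grip":0.5}]'; python3 -c "
from h import *
i=ctrl.camera_info('wrist')
print('tip tool',onplane([(322,206)],i['K'],i['T_tool_cam'],-.002))
shot('w3');go(.625,-.15,.015,.307)"
```

```text
time: 3.9
eef_pos: [0.6219, -0.1474, 0.1473]
tcp_rot: [0.988, 0.153, -0.0, 0.0]
contact_force: [-0.4, -0.3, -0.9]
opening: 0.108
finger_force: 49.1
tip tool [[ 0.03313146 -0.00041563 -0.002     ]]
t=4.0 slide [0.24, 0.32, 13.23] turn -0.001
```

View pics/w3.png

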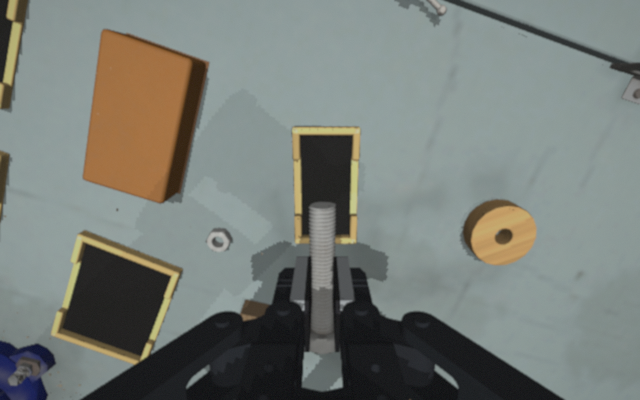

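The tray is seen with outer corners at (292,128), (360,126), (357,243) and (294,243). The bolt is centred in the grip.

```bash
python3 -c "
from h import *
z=np.load('w3.npz');K,W=z['K'],z['W']
a=onplane([(292,128),(360,126),(357,243),(294,243)],K,W,.01);print(a.round(4),a.mean(0),np.linalg.norm(np.roll(a,1,0)-a,axis=1))
e=a[0]+a[1]-a[2]-a[3];print(np.arctan2(e[1],e[0]))
go(.624,-.15,.012,.31)"
```

```text
[[ 0.6623 -0.1096  0.01  ]
 [ 0.6799 -0.1597  0.01  ]
 [ 0.5849 -0.1909  0.01  ]
 [ 0.5683 -0.1387  0.01  ]] [ 0.62386552 -0.14973995  0.01      ] [0.0984265  0.05311063 0.09997048 0.05482038]
0.3083670651069595
t=4.0 slide [0.14, 0.29, 13.53] turn -0.004
```

```bash
python3 -m inch '[{"slide":[0.1,0.3,4],"turn":0,"grip":0.5},{"slide":[0.1,0.3,8],"turn":0,"grip":0.5},{"slide":[0.1,0.3,11],"turn":0,"grip":0.5},{"slide":[0.1,0.3,12.5],"turn":0,"grip":0.5},{"slide":[0.1,0.3,13.2],"turn":0,"grip":0.5},{"slide":[0.1,0.3,13.5],"turn":0,"grip":0.5},{"slide":[0.1,0.3,13.5],"turn":0,"grip":0.5},{"slide":[0.1,0.3,13.5],"turn":0,"grip":0.5}]'; python3 -c "
from h import *
go(.624,-.15,.0095,.31)"
```

```text
time: 4.75
eef_pos: [0.6256, -0.1496, 0.0143]
tcp_rot: [0.988, 0.153, 0.001, 0.001]
contact_force: [-0.2, 0.5, -1.0]
opening: 0.11
finger_force: 49.1
t=4.8 slide [-0.17, -0.01, 0.48] turn -0.002
```

```bash
python3 -m inch '[{"slide":[0,0,0.2],"turn":0,"grip":0.5},{"slide":[0,0,0.4],"turn":0,"grip":0.5},{"slide":[0,0,0.5],"turn":0,"grip":0.5},{"slide":[0,0,0.5],"turn":0,"grip":0.5},{"slide":[0,0,0.5],"turn":0,"grip":1},{"slide":[0,0,0.5],"turn":0,"grip":1.4},{"slide":[0,0,0.5],"turn":0,"grip":2},{"slide":[0,0,0.5],"turn":0,"grip":2.5},{"slide":[0,0,0.5],"turn":0,"grip":3},{"slide":[0,0,-3],"turn":0,"grip":3},{"slide":[0,0,-8],"turn":0,"grip":6},{"slide":[0,0,-12],"turn":0,"grip":8.5},{"slide":[0,0,-12],"turn":0,"grip":8.5}]'; python3 -c "
from h import *
s=pose()[0];print(s['eef_pos'])
shot('w4');go(.631,-.303,.12,-.15)"
```

```text
time: 6.05
eef_pos: [0.6287, -0.1507, 0.1407]
tcp_rot: [0.988, 0.153, 0.006, 0.004]
contact_force: [1.1, -0.0, 0.8]
opening: 0.846
finger_force: 0.0
[ 0.62872502 -0.15074838  0.14069746]
t=6.1 slide [-4.25, 14.69, 1.76] turn 0.458
```

View pics/w4.png

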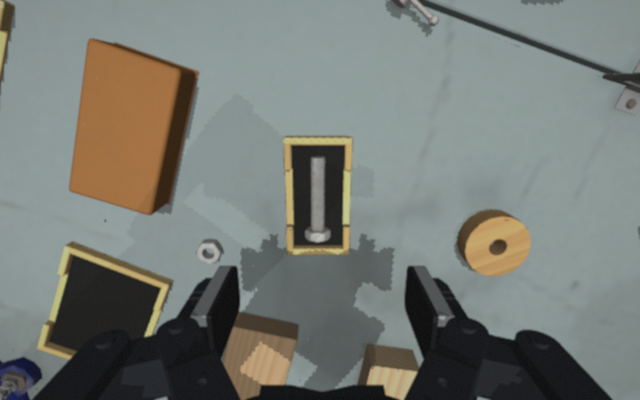

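The bolt lies flat in its tray at (317,198), along the pocket (tray centre about (319,196)). Next is the wheel, with its hole at (498,247).

```bash
python3 -c "
from h import *
z=np.load('w4.npz');K,W=z['K'],z['W'];w=onplane([(498,247)],K,W,.02)[0];print(w)
t=np.load('top0.npz')['p'].astype(float).mean(2).astype(np.float32);C=ctrl.camera_info('top');M=C['camera_from_world']
def px(P): q=M[:3,:3]@P+M[:3,3];q=C['K']@q;return q[:2]/q[2]
for n,c,a,hx,hy in [('tw',(.658,.147),-.13,.0405,.0405),('ts',(.457,.0047),-.13,.0555,.043)]:
  for ang,h in [(a,hx),(a+np.pi/2,hy),(a+np.pi,hx),(a-np.pi/2,hy)]:
    u=np.array([np.cos(ang),np.sin(ang)]);v=np.array([-u[1],u[0]]);r=[]
    for k in np.arange(-35,36,7):
      m=max(cv2.getRectSubPix(t,(1,1),tuple(map(float,px(np.r_[np.array(c)+u*(h+o)+v*k/1000,.01]))))[0,0] for o in(-.001,0,.001));r.append(int(m))
    print(n,round(ang,2),r)
go(w[0],w[1],.12,-.13)"
```

```text
[ 0.63192858 -0.30302376  0.02      ]
tw -0.13 [151, 154, 136, 148, 154, 155, 144, 146, 151, 150, 146]
tw 1.44 [147, 139, 116, 144, 145, 148, 140, 147, 147, 142, 138]
tw 3.01 [130, 134, 147, 138, 130, 142, 146, 138, 132, 149, 147]
tw -1.7 [141, 132, 137, 138, 132, 142, 140, 132, 113, 143, 144]
ts -0.13 [150, 150, 140, 148, 152, 140, 142, 145, 150, 137, 147]
ts 1.44 [151, 138, 157, 147, 152, 157, 145, 150, 155, 141, 152]
ts 3.01 [142, 146, 133, 139, 151, 134, 129, 146, 143, 132, 144]
ts -1.7 [158, 147, 141, 158, 150, 143, 150, 157, 146, 106, 152]
t=6.1 slide [-4.16, 14.72, 1.76] turn 0.438
```

```bash
python3 -m inch '[{"slide":[-4.2,14.7,1.8],"turn":0.44,"grip":8.5},{"slide":[-4.2,14.7,1.8],"turn":0.44,"grip":8.5},{"slide":[-4.2,14.7,1.8],"turn":0.44,"grip":8.5},{"slide":[-4.2,14.7,1.8],"turn":0.44,"grip":8.5},{"slide":[-4.2,14.7,1.8],"turn":0.44,"grip":8.5},{"slide":[-4.2,14.7,1.8],"turn":0.44,"grip":8.5},{"slide":[-4.2,14.7,1.8],"turn":0.44,"grip":8.5}]'; python3 -c "
from h import *
go(.632,-.303,.004,-.13)"
```

```text
time: 6.8
eef_pos: [0.6287, -0.3, 0.1137]
tcp_rot: [0.998, -0.065, -0.001, -0.0]
contact_force: [0.3, 0.1, 0.3]
opening: 0.995
finger_force: 0.0
t=6.8 slide [0.37, 0.27, 10.97] turn -0.0
```

```bash
python3 -m inch '[{"slide":[0.2,0.2,4],"turn":0,"grip":8.5},{"slide":[0.2,0.2,8],"turn":0,"grip":8.5},{"slide":[0.2,0.2,10],"turn":0,"grip":8.5},{"slide":[0.2,0.2,11],"turn":0,"grip":8.5},{"slide":[0.2,0.2,11],"turn":0,"grip":8.5},{"slide":[0.2,0.2,11],"turn":0,"grip":5},{"slide":[0.2,0.2,11],"turn":0,"grip":5},{"slide":[0.2,0.2,11],"turn":0,"grip":5},{"slide":[0.2,0.2,11],"turn":0,"grip":5},{"slide":[0.2,0.2,11],"turn":0,"grip":5},{"slide":[0.2,0.2,11],"turn":0,"grip":5}]' 40; python3 -c "
from h import *
go(.63,-.303,.15,-.13);go(.658,.147,.15,-.13)"
```

```text
time: 7.9
eef_pos: [0.6324, -0.3053, 0.0075]
tcp_rot: [0.998, -0.066, 0.002, 0.001]
contact_force: [0.2, -0.3, 5.4]
opening: 0.614
finger_force: 42.4
t=7.9 slide [-0.2, -0.16, -14.25] turn -0.002
t=7.9 slide [-3.36, -45.14, -14.36] turn -0.002
```

```bash
python3 -m inch '[{"slide":[0,0,-4],"turn":0,"grip":5},{"slide":[0,0,-9],"turn":0,"grip":5},{"slide":[-0.5,-4,-14],"turn":0,"grip":5},{"slide":[-1,-9,-14],"turn":0,"grip":5},{"slide":[-1.5,-14,-14],"turn":0,"grip":5},{"slide":[-2,-19,-14],"turn":0,"grip":5},{"slide":[-2.5,-24,-14],"turn":0,"grip":5},{"slide":[-3,-29,-14],"turn":0,"grip":5},{"slide":[-3,-34,-14],"turn":0,"grip":5},{"slide":[-3,-39,-14],"turn":0,"grip":5},{"slide":[-3.4,-43,-14],"turn":0,"grip":5},{"slide":[-3.4,-45.1,-14],"turn":0,"grip":5},{"slide":[-3.4,-45.1,-14],"turn":0,"grip":5},{"slide":[-3.4,-45.1,-14],"turn":0,"grip":5}]'; python3 -c "
from h import *
shot('w5');go(.658,.147,.02,-.13)"
```

```text
time: 9.3
eef_pos: [0.6561, 0.1475, 0.1443]
tcp_rot: [0.998, -0.065, -0.0, 0.0]
contact_force: [0.3, 0.4, -1.1]
opening: 0.616
finger_force: 42.2
t=9.3 slide [0.18, -0.06, 12.43] turn -0.002
```

View pics/w5.png

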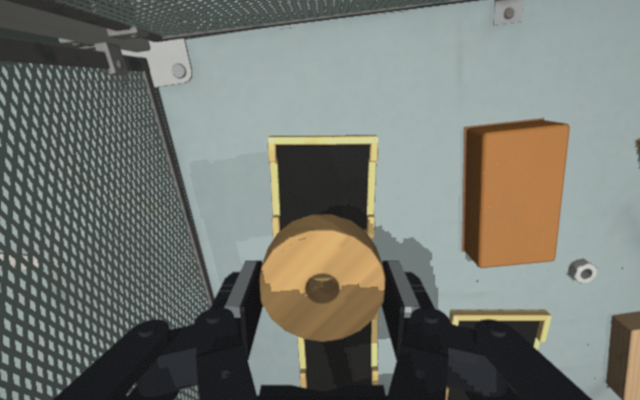

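The tray's outer far corners are at (268,138) and (378,137), and its finger gaps are in the left and right walls, so the yaw is right. The wheel is held with its hole at (322,289).

```bash
python3 -c "
from h import *
z=np.load('w5.npz');K,W=z['K'],z['W']
a=onplane([(268,138),(378,137)],K,W,.01);e=a[0]-a[1];L=np.linalg.norm(e);y=e/L;x=np.array([y[1],-y[0],0]);print(L,np.arctan2(x[1],x[0]),a.mean(0)-x*.0435)
i=ctrl.camera_info('wrist');print('hole tool',onplane([(322,289)],i['K'],i['T_tool_cam'],-.0125))"
```

```text
0.08577931314746995 -0.12027120168387315 [0.65531532 0.14634225 0.01      ]
hole tool [[-0.00063475 -0.0001164  -0.0125    ]]
```

```bash
python3 -m inch '[{"slide":[0.1,0,4],"turn":0,"grip":5},{"slide":[0.1,0,8],"turn":0,"grip":5},{"slide":[0.1,0,11],"turn":0,"grip":5},{"slide":[0.1,0,12.4],"turn":0,"grip":5},{"slide":[0.1,0,13],"turn":0,"grip":5},{"slide":[0.1,0,13.4],"turn":0,"grip":5},{"slide":[0.1,0,13.4],"turn":0,"grip":5},{"slide":[0.1,0,13.4],"turn":0,"grip":5}]'; python3 -c "
from h import *
go(.657,.147,.0105,-.13)"
```

```text
time: 10.15
eef_pos: [0.6586, 0.1473, 0.0123]
tcp_rot: [0.998, -0.066, 0.002, -0.0]
contact_force: [0.8, 0.3, -0.7]
opening: 0.62
finger_force: 42.2
t=10.2 slide [-0.16, 0.05, 0.18] turn -0.002
```

```bash
python3 -m inch '[{"slide":[0,0,0.2],"turn":0,"grip":5},{"slide":[0,0,0.2],"turn":0,"grip":5},{"slide":[0,0,0.2],"turn":0,"grip":6},{"slide":[0,0,0.2],"turn":0,"grip":7},{"slide":[0,0,0.2],"turn":0,"grip":7},{"slide":[0,0,0.2],"turn":0,"grip":7},{"slide":[0,0,-3],"turn":0,"grip":7},{"slide":[0,0,-8],"turn":0,"grip":7},{"slide":[0,0,-13],"turn":0,"grip":7},{"slide":[0,0,-13],"turn":0,"grip":7},{"slide":[0,0,-13],"turn":0,"grip":7}]'; python3 -c "
from h import *
shot('w6');go(.44,-.265,.15,.13)"
```

```text
time: 11.25
eef_pos: [0.6584, 0.1474, 0.1427]
tcp_rot: [0.998, -0.066, 0.002, -0.0]
contact_force: [-0.1, -0.3, -1.1]
opening: 0.819
finger_force: 0.0
t=11.3 slide [-16.07, 43.73, -0.99] turn -0.262
```

View pics/w6.png

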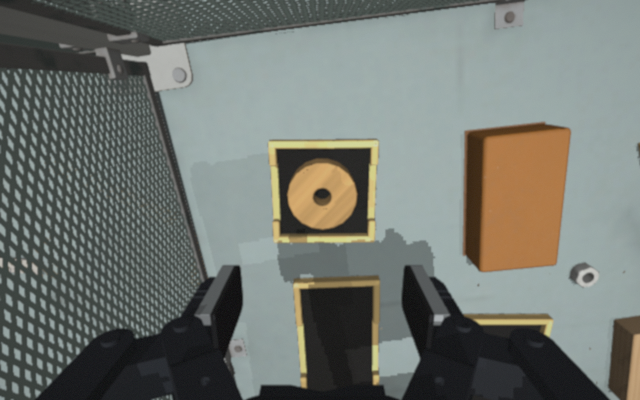

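The wheel sits flat in its pocket, its hole at (322,196) against a tray centre of about (324,191). Now block_long.

```bash
python3 -m inch '[{"slide":[-2,5,-4],"turn":-0.26,"grip":8.5},{"slide":[-4,10,-6],"turn":-0.26,"grip":8.5},{"slide":[-6,15,-6],"turn":-0.26,"grip":8.5},{"slide":[-8,20,-6],"turn":-0.26,"grip":8.5},{"slide":[-10,25,-6],"turn":-0.26,"grip":8.5},{"slide":[-12,30,-6],"turn":-0.26,"grip":8.5},{"slide":[-14,35,-6],"turn":-0.26,"grip":8.5},{"slide":[-16,40,-6],"turn":-0.26,"grip":8.5},{"slide":[-16.1,43.7,-6],"turn":-0.26,"grip":8.5},{"slide":[-16.1,43.7,-6],"turn":-0.26,"grip":8.5},{"slide":[-16.1,43.7,-6],"turn":-0.26,"grip":8.5},{"slide":[-16.1,43.7,-6],"turn":-0.26,"grip":8.5}]'; python3 -c "
from h import *
shot('w7');go(.44,-.265,.1,.13)"
```

```text
time: 12.5
eef_pos: [0.4389, -0.2642, 0.198]
tcp_rot: [0.998, 0.063, -0.001, -0.002]
contact_force: [-0.0, 0.5, 0.3]
opening: 0.993
finger_force: 0.0
t=12.6 slide [0.07, 0.18, 9.83] turn -0.002
```

View pics/w7.png

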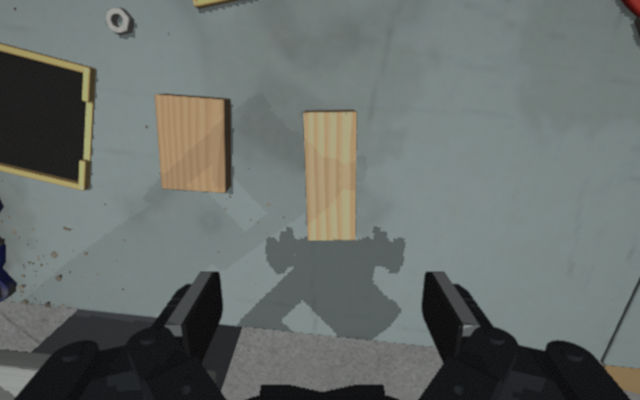

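Block_long's top face has corners (303,112), (355,111), (357,240) and (308,241). Block_short's has (156,94), (224,98), (226,192) and (162,189).

```bash
cat >> h.py <<'E'
def quad(c,K,W,h):
    a=onplane(c,K,W,h);e=a[0]+a[1]-a[2]-a[3]
    print(a.mean(0).round(4),'sides',np.linalg.norm(np.roll(a,1,0)-a,axis=1).round(4),'yaw',round(np.arctan2(e[1],e[0]),3))
    return a.mean(0),np.arctan2(e[1],e[0])
E
python3 -c "
from h import *
z=np.load('w7.npz');K,W=z['K'],z['W']
c,y=quad([(303,112),(355,111),(357,240),(308,241)],K,W,.03)
quad([(156,94),(224,98),(226,192),(162,189)],K,W,.024)
go(c[0],c[1],.006,y)"
```

```text
[ 0.4396 -0.2714  0.03  ] sides [0.1207 0.0444 0.1205 0.0472] yaw 0.162
[ 0.4538 -0.1438  0.024 ] sides [0.0852 0.0583 0.0847 0.0598] yaw 0.052
t=12.6 slide [-0.04, 0.84, 19.23] turn -0.035
```

```bash
python3 -m inch '[{"slide":[0,0.8,4],"turn":-0.03,"grip":8.5},{"slide":[0,0.8,9],"turn":-0.03,"grip":8.5},{"slide":[0,0.8,13.5],"turn":-0.03,"grip":8.5},{"slide":[0,0.8,17],"turn":-0.03,"grip":8.5},{"slide":[0,0.8,18.5],"turn":-0.03,"grip":8.5},{"slide":[0,0.8,19],"turn":-0.03,"grip":8.5},{"slide":[0,0.8,19],"turn":-0.03,"grip":8.5},{"slide":[0,0.8,19],"turn":-0.03,"grip":4},{"slide":[0,0.8,19],"turn":-0.03,"grip":4},{"slide":[0,0.8,19],"turn":-0.03,"grip":4},{"slide":[0,0.8,19],"turn":-0.03,"grip":4},{"slide":[0,0.8,19],"turn":-0.03,"grip":4},{"slide":[0,0.8,19],"turn":-0.03,"grip":4},{"slide":[0,0.8,19],"turn":-0.03,"grip":4}]' 50; python3 -c "
from h import *
go(.499,.1537,.15,-.087)"
```

```text
time: 13.95
eef_pos: [0.4422, -0.2736, 0.0122]
tcp_rot: [0.997, 0.079, 0.001, 0.001]
contact_force: [-0.2, 0.3, 6.2]
opening: 0.521
finger_force: 54.0
t=13.9 slide [12.34, -41.28, -13.85] turn 0.245
```

```bash
python3 -m inch '[{"slide":[0,0,-4],"turn":0,"grip":4},{"slide":[0,0,-9],"turn":0,"grip":4},{"slide":[4,0,-14],"turn":0.05,"grip":4},{"slide":[7,-4,-14],"turn":0.1,"grip":4},{"slide":[9,-9,-14],"turn":0.15,"grip":4},{"slide":[11,-14,-14],"turn":0.2,"grip":4},{"slide":[12.3,-19,-14],"turn":0.24,"grip":4},{"slide":[12.3,-24,-14],"turn":0.24,"grip":4},{"slide":[12.3,-29,-14],"turn":0.24,"grip":4},{"slide":[12.3,-34,-14],"turn":0.24,"grip":4},{"slide":[12.3,-38,-14],"turn":0.24,"grip":4},{"slide":[12.3,-41.2,-14],"turn":0.24,"grip":4},{"slide":[12.3,-41.2,-14],"turn":0.24,"grip":4},{"slide":[12.3,-41.2,-14],"turn":0.24,"grip":4}]'; python3 -c "
from h import *
shot('w8');go(.499,.1537,.0155,-.087)"
```

```text
time: 15.35
eef_pos: [0.4972, 0.1542, 0.1501]
tcp_rot: [0.999, -0.04, -0.0, 0.0]
contact_force: [1.0, -0.3, -0.3]
opening: 0.523
finger_force: 53.1
t=15.4 slide [0.14, -0.05, 13.46] turn 0.005
```

View pics/w8.png

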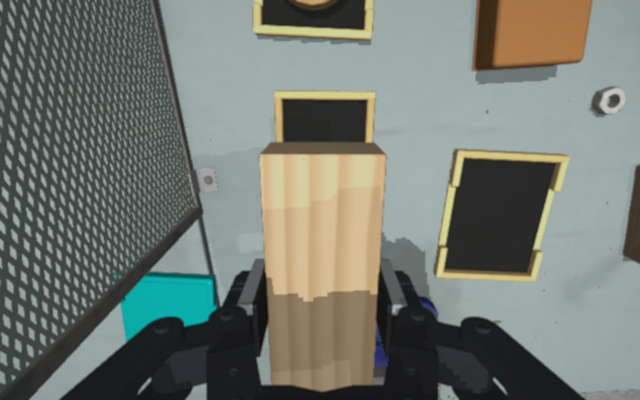

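Tray_long's outer far corners are at (275,92) and (375,93). The block's top far corners are (262,154) and (385,153), and its near corners (270,388) and (370,389).

```bash
python3 -c "
from h import *
z=np.load('w8.npz');K,W=z['K'],z['W']
a=onplane([(275,92),(375,93)],K,W,.01);e=a[0]-a[1];L=np.linalg.norm(e);y=e/L;x=np.array([y[1],-y[0],0]);print(L,np.arctan2(x[1],x[0]),a.mean(0)-x*.076)
c,y=quad([(262,154),(385,153),(370,389),(270,388)],K,W,.1501-.012+.030)
quad([(455,150),(567,155),(537,280),(437,276)],K,W,.01)
"
```

```text
0.07651965977001389 -0.08754981840315484 [0.49733415 0.15259132 0.01      ]
[0.5019 0.1542 0.1681] sides [0.1064 0.0438 0.1074 0.0452] yaw -0.091
[0.4581 0.0053 0.01  ] sides [0.1149 0.0912 0.115  0.0918] yaw -0.098
```

```bash
python3 -m inch '[{"slide":[0.2,0.1,4],"turn":0,"grip":4},{"slide":[0.2,0.1,8],"turn":0,"grip":4},{"slide":[0.2,0.1,11],"turn":0,"grip":4},{"slide":[0.2,0.1,12.4],"turn":0,"grip":4},{"slide":[0.2,0.1,13],"turn":0,"grip":4},{"slide":[0.2,0.1,13.4],"turn":0,"grip":4},{"slide":[0.2,0.1,13.4],"turn":0,"grip":4},{"slide":[0.2,0.1,13.4],"turn":0,"grip":4}]'; python3 -c "
from h import *
go(.499,.1537,.0145,-.087)"
```

```text
time: 16.2
eef_pos: [0.501, 0.1525, 0.0178]
tcp_rot: [0.999, -0.041, 0.001, -0.0]
contact_force: [0.5, -0.1, -0.5]
opening: 0.525
finger_force: 53.1
t=16.2 slide [-0.21, -0.1, 0.33] turn 0.005
```

```bash
python3 -m inch '[{"slide":[0,0,0.2],"turn":0,"grip":4},{"slide":[0,0,0.3],"turn":0,"grip":4},{"slide":[0,0,0.3],"turn":0,"grip":4},{"slide":[0,0,0.3],"turn":0,"grip":5},{"slide":[0,0,0.3],"turn":0,"grip":6},{"slide":[0,0,0.3],"turn":0,"grip":6.5},{"slide":[0,0,0.3],"turn":0,"grip":6.5},{"slide":[0,0,-3],"turn":0,"grip":6.5},{"slide":[0,0,-8],"turn":0,"grip":6.5},{"slide":[0,0,-13],"turn":0,"grip":7},{"slide":[0,0,-16],"turn":0,"grip":8.5},{"slide":[0,0,-16],"turn":0,"grip":8.5}]'; python3 -c "
from h import *
shot('w9');go(.454,-.143,.12,.052)"
```

```text
time: 17.4
eef_pos: [0.5032, 0.1529, 0.1826]
tcp_rot: [0.999, -0.041, 0.006, -0.001]
contact_force: [0.2, -0.1, 0.6]
opening: 0.997
finger_force: 0.0
t=17.4 slide [-2.34, 29.86, 5.88] turn -0.134
```

View pics/w9.png

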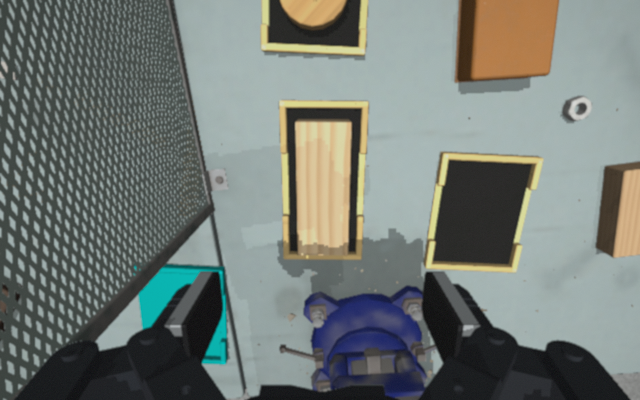

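Block_long lies in its pocket, with its top at (294,120) to (349,256) and the tray's outline at (279,101) to (361,260).

```bash
python3 -c "
from h import *
z=np.load('w9.npz');K,W=z['K'],z['W']
quad([(294,120),(352,121),(349,256),(296,256)],K,W,.033)
quad([(279,101),(368,101),(361,260),(285,259)],K,W,.01)
c=quad([(443,153),(542,157),(517,271),(427,267)],K,W,.01)
"
python3 -m inch '[{"slide":[-0.5,5,0],"turn":-0.13,"grip":8.5},{"slide":[-1,10,0],"turn":-0.13,"grip":8.5},{"slide":[-1.5,15,0],"turn":-0.13,"grip":8.5},{"slide":[-2,20,0],"turn":-0.13,"grip":8.5},{"slide":[-2.3,25,2],"turn":-0.13,"grip":8.5},{"slide":[-2.3,29.9,4],"turn":-0.13,"grip":8.5},{"slide":[-2.3,29.9,5.9],"turn":-0.13,"grip":8.5},{"slide":[-2.3,29.9,5.9],"turn":-0.13,"grip":8.5},{"slide":[-2.3,29.9,5.9],"turn":-0.13,"grip":8.5}]';python3 -c "
from h import *
go(.454,-.143,.006,.052)"
```

```text
[0.4987 0.153  0.033 ] sides [0.1218 0.0471 0.121  0.0486] yaw -0.083
[0.4984 0.1525 0.01  ] sides [0.1506 0.0767 0.1517 0.0755] yaw -0.082
[0.4578 0.0044 0.01  ] sides [0.1145 0.0898 0.1152 0.0907] yaw -0.111
time: 18.35
eef_pos: [0.451, -0.1428, 0.1157]
tcp_rot: [1.0, 0.024, -0.002, -0.001]
contact_force: [-0.2, 0.3, 0.8]
opening: 0.995
finger_force: 0.0
t=18.4 slide [0.33, 0.07, 10.97] turn -0.005
```

```bash
python3 -m inch '[{"slide":[0.2,0.1,4],"turn":0,"grip":8.5},{"slide":[0.2,0.1,8],"turn":0,"grip":8.5},{"slide":[0.2,0.1,10],"turn":0,"grip":8.5},{"slide":[0.2,0.1,10.8],"turn":0,"grip":8.5},{"slide":[0.2,0.1,10.8],"turn":0,"grip":8.5},{"slide":[0.2,0.1,10.8],"turn":0,"grip":5.5},{"slide":[0.2,0.1,10.8],"turn":0,"grip":5.5},{"slide":[0.2,0.1,10.8],"turn":0,"grip":5.5},{"slide":[0.2,0.1,10.8],"turn":0,"grip":5.5},{"slide":[0.2,0.1,10.8],"turn":0,"grip":5.5},{"slide":[0.2,0.1,10.8],"turn":0,"grip":5.5}]' 50; python3 -c "
from h import *
go(.458,.0045,.10,-.115)"
```

```text
time: 19.45
eef_pos: [0.4561, -0.1453, 0.0116]
tcp_rot: [1.0, 0.024, 0.002, 0.001]
contact_force: [-0.2, 2.0, 6.9]
opening: 0.682
finger_force: 54.4
t=19.4 slide [0.94, -14.94, -8.86] turn 0.163
```

```bash
python3 -m inch '[{"slide":[0,0,-4],"turn":0,"grip":5.5},{"slide":[0,0,-9],"turn":0,"grip":5.5},{"slide":[0.4,-5,-9],"turn":0.08,"grip":5.5},{"slide":[0.8,-10,-9],"turn":0.16,"grip":5.5},{"slide":[1.1,-14.9,-9],"turn":0.16,"grip":5.5},{"slide":[1.1,-14.9,-9],"turn":0.16,"grip":5.5},{"slide":[1.1,-14.9,-9],"turn":0.16,"grip":5.5},{"slide":[1.1,-14.9,-9],"turn":0.16,"grip":5.5}]'; python3 -c "
from h import *
go(.459,.0045,.0145,-.115)"
```

```text
time: 20.25
eef_pos: [0.4584, 0.0042, 0.0997]
tcp_rot: [0.998, -0.056, 0.0, 0.0]
contact_force: [-0.3, 0.2, -0.4]
opening: 0.68
finger_force: 54.7
t=20.2 slide [0.05, -0.05, 8.52] turn 0.002
```

```bash
python3 -m inch '[{"slide":[0,0,4],"turn":0,"grip":5.5},{"slide":[0,0,6.5],"turn":0,"grip":5.5},{"slide":[0,0,7.8],"turn":0,"grip":5.5},{"slide":[0,0,8.2],"turn":0,"grip":5.5},{"slide":[0,0,8.5],"turn":0,"grip":5.5},{"slide":[0,0,8.5],"turn":0,"grip":5.5},{"slide":[0,0,8.5],"turn":0,"grip":5.5}]'
```

```text
time: 20.95
eef_pos: [0.4592, 0.0045, 0.0154]
tcp_rot: [0.998, -0.056, 0.001, 0.0]
contact_force: [-0.3, -0.1, -1.8]
opening: 0.681
finger_force: 54.7
```

```bash
python3 -m inch '[{"slide":[0,0,0.1],"turn":0,"grip":5.5},{"slide":[0,0,0.1],"turn":0,"grip":6.5},{"slide":[0,0,0.1],"turn":0,"grip":7.5},{"slide":[0,0,0.1],"turn":0,"grip":7.5},{"slide":[0,0,0.1],"turn":0,"grip":7.5},{"slide":[0,0,-3],"turn":0,"grip":7.5},{"slide":[0,0,-8],"turn":0,"grip":8},{"slide":[0,0,-13],"turn":0,"grip":8.5},{"slide":[0,0,-18],"turn":0,"grip":8.5},{"slide":[0,0,-20],"turn":0,"grip":8.5},{"slide":[0,0,-20],"turn":0,"grip":8.5}]'; python3 - <<'E'
from h import *
shot('w10')
p,d=ctrl.read_camera('top');cv2.imwrite('pics/top1.png',cv2.resize(p[130:270,225:475,::-1],None,fx=3.2,fy=3.2,interpolation=cv2.INTER_CUBIC))
E
```

```text
time: 22.05
eef_pos: [0.4606, 0.0044, 0.219]
tcp_rot: [0.998, -0.056, 0.005, 0.001]
contact_force: [-1.2, 0.2, 0.7]
opening: 0.997
finger_force: 0.0
```

View pics/w10.png

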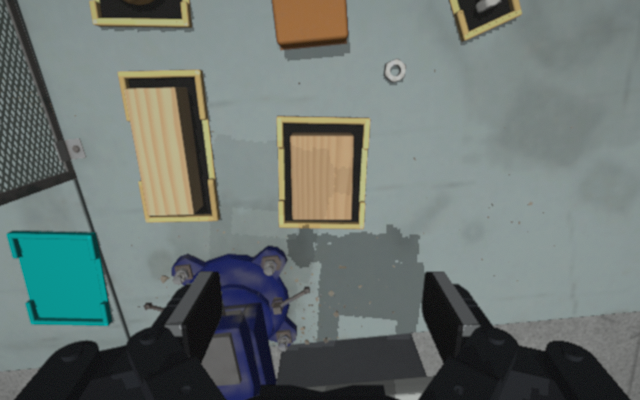

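View pics/top1.png

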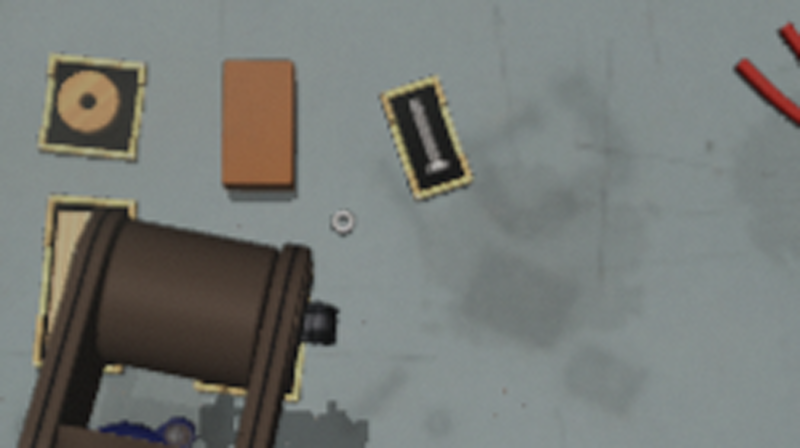

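All four pieces lie flat in their pockets: block_short at (322,177) in its tray, block_long, the wheel and the bolt. The sanding block has not moved, and the gripper is clear.

```bash
python3 -c "
from plant import ctrl
print(ctrl.sign_off())"
```

```text
the job is handed in; nothing more can be done
None
```

I put the two blocks, the wheel and the bolt each flat in its own tray, left the sanding block where it was, and handed the job in at about 22 s of the 112 s allowed; the hand-in gave no verdict.

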